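# Change over the vial clamps at the freezer bench

### The arm

A 6-joint arm with a two-finger parallel gripper is mounted at the origin on the work surface. World frame = base frame: x ahead of the robot, y to its left, z up, the work surface at z = 0. Lengths are in m, angles in rad, forces in N, time in s.
With the tool pointing down it reaches from about 0.35 to 0.775 m from the base axis. Payload 7.3 kg.
Tool frame: the origin (TCP) lies midway between the tips of the shut fingers; the grasp point (between the pads) lies env.tcp_to_grasp behind it (env.tcp_to_grasp is the distance from the TCP to the grasp point, in m); z points along the fingers, x is the direction in which the jaws open and shut, and the axes are right-handed (so a half turn about z gives the same grasp; the last joint's range is limited). The gripper opens to 92 mm and grips with 3 to 60 N. Pads are 19 mm wide; open, the fingers measure 130 mm over their backs; the gripper's body (75 mm by 190 mm) begins 47 mm behind the grasp point.
Start: joints at [-1.433, 0.342, 1.524, -0, 1.275, -0.146], TCP at [0.147, -0.504, 0.204] pointing down, gripper open.
Joint ranges: [-2.53, 2.53], [-0.77, 2.02], [0.04, 2.7], [-1, 4.14], [0.28, 2.66], [-3.11, 3.11]. Speed limits (rad/s): [2.57, 2.57, 3.14, 3.14, 3.14, 3.14].

### API

Orientations are given as a unit quaternion [x, y, z, w].
In Python, from station import env, eyes gives the robot as it stands.
- The arm moves only by the shell command python3 -m creep 'ROWS' [FORCE]. ROWS is JSON, a list of rows, each a list of 3 entries, a list of its own where there are three numbers: the closure, from -1 (fully open) to 1 (shut), so that 0 is half open, then the shift along the tool's x, y, z in m, then the turn about the tool's z in rad. A call has 1 to 10 rows; each row shifts and turns the pose as measured when the row begins, along the tool's axes as they then stand; what a row does not reach is not made up. A row lasts 1/12 s, in which the tool goes at most 41.7 mm and 7.16 degrees, less where a joint would pass 70% of its speed; a pose out of reach is approached as far as the arm can. A call with a gripper value outside its range is refused whole. The fingers move at their own pace and stop on an object; FORCE is the grip in N (left out, the last holds). Time passes only in rows, so rows that do not move let the fingers close. It gives the time, the measured TCP pose, the force and the opening at its end, in the units of the state.
- env.state(): the state, without advancing time (a new reading comes with each control period).
- eyes.camera(name): name is "scene" or "top"; returns a dict with "color" (400x640x3 uint8, red, green, blue), "vfov" (degrees; the focal length in pixels is half the picture's height over the tangent of half this angle, whatever the lens; pixels are square), "cx", "cy" (the principal point, pixels), "extrinsics" (4x4, takes a point from world to camera coordinates). Camera axes: x right, y down, z forward; pixel columns grow to the right and rows downward; lengths in m; the calibration is good to about 2 mm. A picture is of the moment at which its call begins. There is no depth.
- env.finish_job(): hands the job in, once; it reports no verdict.
The state is a dict: "t": time; "q": joint angles; "qvel": joint speeds; "tau": joint torques, N m; "tcp_pos": TCP position; "orientation": TCP orientation; "contact_force": force on the tool from outside, world axes, zero at the start; "torque": the same for the moment, N m; "opening": finger opening in m.
Only numpy, scipy, OpenCV 4.12 (cv2) and the standard library are available. Lean on these libraries where they do the work, as an engineer would, in place of code of your own. Each camera call takes 0.05 s, during which the arm holds its last target.

### The job

At the sample-freezer bench, squeeze the handles of the open clamp with blue finger rings together until its ratchet catches, so that it stays locked round its vial when you let go. Then release the locked clamp with orange finger rings, whose vial is finished: press its thumb pad straight down until the teeth come apart and let the handles spring wide open.

Things in the scene. Friction and masses are not known exactly. Their poses are not given: they have to be found in the camera images.
- blue_grip (a point): BLUE-ringed flat scissor clamp on a fixed stand, starts open. Point: on its centre line, midway between its two steel shanks (8 mm round bars, axes 70 mm above table, clear below), 60 mm behind the pivot. Axes: x handles to jaws, y left, z up. Squeeze here from above, closing along y: 46 mm over the shanks open, 30 locked; 6 N each. Ratchet 31 mm and rings 45 mm farther back (-x).
- blue_handle (a joint): Opening angle (rad) of each of the blue clamp's handles, which move alike: 0.15 fully open (start), 0 squeezed to the stop, about 0.012 locked. Squeeze until they stop moving; on letting go they open a little and stay caught.
- orange_pad (a point): ORANGE-ringed clamp, same model, starts locked. Point: centre of the top face of its thumb pad, an orange 28 x 28 x 7 mm plate with white ribs behind the right-hand ring, 150 mm behind and 28 mm right of the pivot, top 73.5 mm above table. Axes as the blue clamp's. Press straight down with shut fingers: sprung, teeth part after 11 mm (3 to 4 N), stop at 17 mm. Left ring: 22 mm left of the pad.
- orange_handle (a joint): Opening angle (rad) of each of the orange clamp's handles: about 0.012 locked (start), 0.15 fully open. Once the teeth part they spring open by themselves, the pad sliding about 21 mm outward (-y) under the fingers; it rises again when the fingers lift.

How it is judged:
By the outcome, as a careful person would: the job done as asked, in the order asked, and still so for the second after the job is handed in, with the robot touching nothing.
It also fails if it takes over 42 s, if anything falls off the work surface, if the arm or the gripper's body presses on something with over 40 N, if the wrist force passes 120 N, or if a joint passes its speed limit or range.

## Working session

There is one attempt and no reset: what is moved stays moved. The work goes in short steps, Python scripts to look and compute and a shell command to move; the robot and the scene stay as the last step left them, time stands still between calls to the robot, and variables do not carry over. Pictures are saved under pics/ and viewed, and the job is handed in when it is done.

```bash
mkdir -p pics; ls
python3 - <<'E'
from station import env, eyes
import cv2, numpy as np
s=env.state(); print(s, env.tcp_to_grasp)
for n in ("scene","top"):
    c=eyes.camera(n); cv2.imwrite(f"pics/{n}0.png",c["color"][:,:,::-1])
    np.savez(f"{n}0.npz",**c)
    print(n,c["vfov"],c["cx"],c["cy"],np.round(c["extrinsics"],4).tolist())
E
```

```text
pics
{'t': 0.0, 'q': array([-1.43297755e+00,  3.42692247e-01,  1.52500171e+00, -9.04688306e-06,
        1.27540554e+00, -1.46016266e-01]), 'qvel': array([ 1.16179299e-03,  6.72408301e-05,  1.21211168e-05, -1.44420214e-03,
       -5.60637595e-04, -1.03970323e-05]), 'tau': array([-3.46255765e-04, -4.31243277e+01, -2.44226432e+01,  7.15763122e-02,
        5.58116147e-02, -1.42140502e-04]), 'tcp_pos': array([ 0.14697029, -0.50355368,  0.20346615]), 'orientation': array([ 8.00012845e-01, -5.99982400e-01, -5.33633322e-04, -5.31881931e-04]), 'contact_force': array([ 0.37959615, -0.10543887, -0.76313915]), 'torque': array([ 0.04123004, -0.01177757, -0.00642332]), 'opening': 0.09170503202605007} 0.0188
scene 45.617622481227286 321.7795272810635 200.16520499771008 [[-0.5869, 0.8097, -0.0047, 0.3154], [0.6763, 0.487, -0.5526, -0.3053], [-0.4452, -0.3275, -0.8334, 1.2692], [0.0, 0.0, 0.0, 1.0]]
top 50.69524532492362 321.26450366584 202.4843528682445 [[0.0287, -0.9994, 0.0217, -0.0365], [-0.9949, -0.0306, -0.0963, 0.5551], [0.0969, -0.0188, -0.9951, 0.7962], [0.0, 0.0, 0.0, 1.0]]
```

View pics/top0.png

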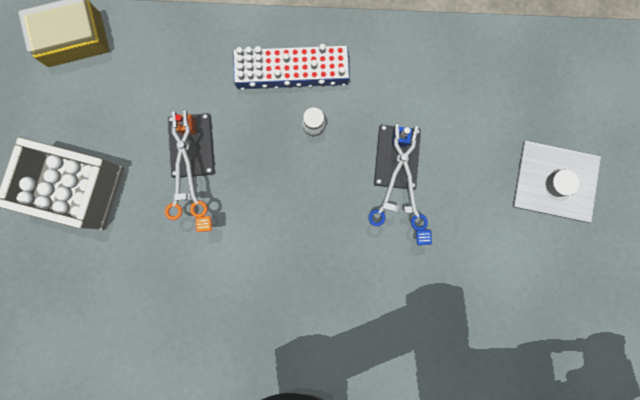

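View pics/scene0.png

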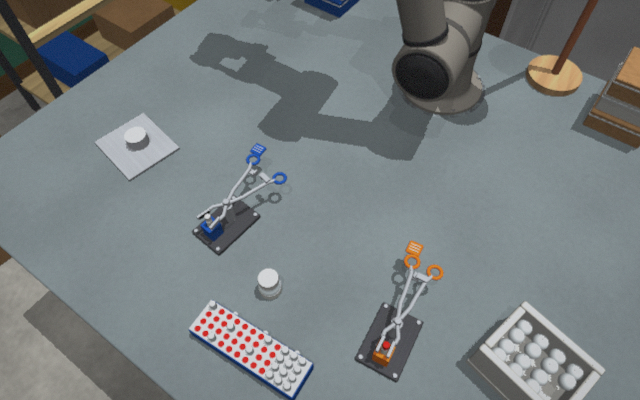

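The top view shows the orange clamp (pivot ~(182,145), pad ~(203,224)) and the blue one (pivot ~(404,157), rings (377,217) and (419,222)). I'll zoom in on both.

Run:
```python
import cv2
t=cv2.imread("pics/top0.png")
a=cv2.resize(t[100:250,150:240],None,fx=4,fy=4,interpolation=cv2.INTER_CUBIC)
b=cv2.resize(t[100:250,360:450],None,fx=4,fy=4,interpolation=cv2.INTER_CUBIC)
cv2.imwrite("pics/topz.png",cv2.hconcat([a,b]))
t=cv2.imread("pics/scene0.png")
a=cv2.resize(t[235:385,350:450],None,fx=4,fy=4,interpolation=cv2.INTER_CUBIC)
b=cv2.resize(t[130:280,190:290],None,fx=4,fy=4,interpolation=cv2.INTER_CUBIC)
cv2.imwrite("pics/scenez.png",cv2.hconcat([a,b]))
```

```text
(no output)
```

View pics/topz.png

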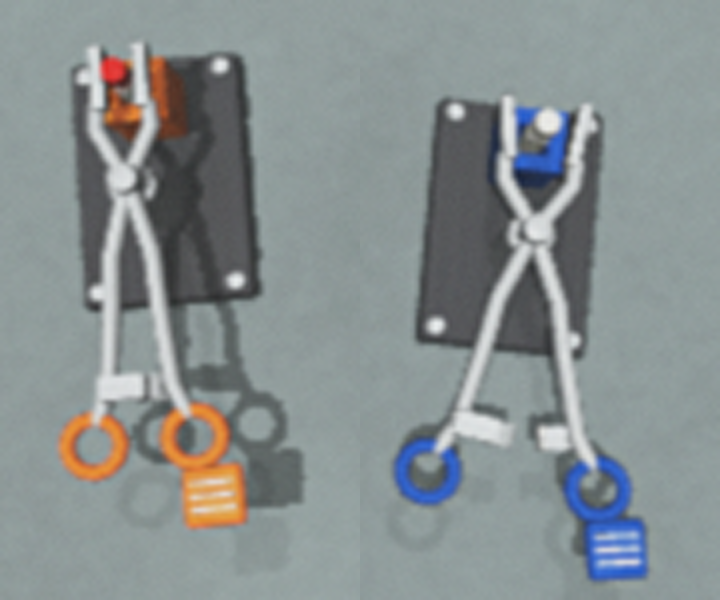

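View pics/scenez.png

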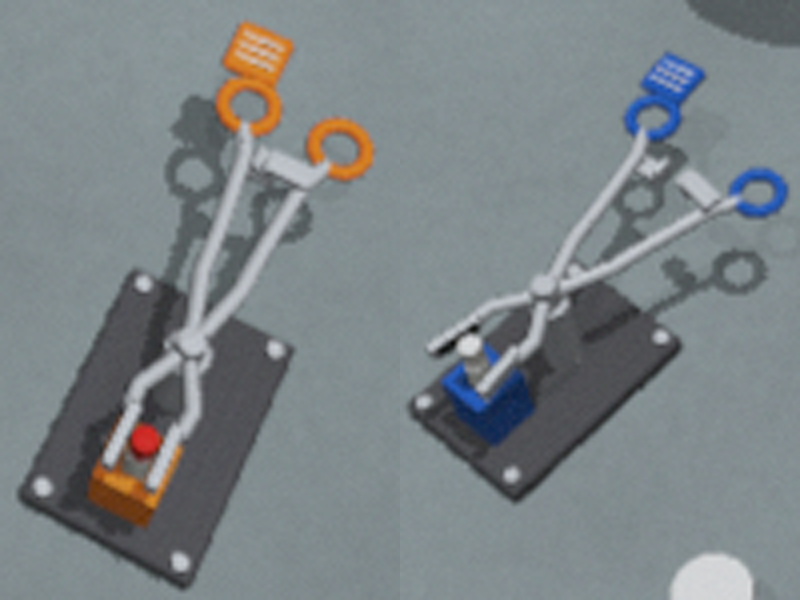

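```bash
cat > h.py <<'E'
import numpy as np, cv2
from scipy.optimize import least_squares
C={n:dict(np.load(f"{n}0.npz")) for n in ("scene","top")}
def K(c):
    f=200/np.tan(np.radians(c["vfov"])/2); return np.array([[f,0,c["cx"]],[0,f,c["cy"]],[0,0,1.]])
def proj(n,X,C=C):
    c=C[n];p=K(c)@(c["extrinsics"]@np.append(X,1))[:3];return p[:2]/p[2]
def plane(n,uv,z,C=C):
    c=C[n];R=c["extrinsics"][:3,:3];t=c["extrinsics"][:3,3]
    d=R.T@np.linalg.solve(K(c),[*uv,1]);o=-R.T@t
    return o+d*(z-o[2])/d[2]
def tri(ut,us):
    P=[K(C[n])@C[n]["extrinsics"][:3] for n in("top","scene")]
    X=cv2.triangulatePoints(P[0],P[1],np.array(ut,float).reshape(2,1),np.array(us,float).reshape(2,1))[:,0]
    return X[:3]/X[3]
E
python3 - <<'E'
from h import *
def z(u,v,ox,oy,sx=0): return ((u-sx+.5)/4-.5+ox,(v+.5)/4-.5+oy)
tO=lambda u,v:z(u,v,150,100); tB=lambda u,v:z(u,v,360,100,360)
sO=lambda u,v:z(u,v,350,235); sB=lambda u,v:z(u,v,190,130,400)
pts={"bL":(tB(428,470),sB(757,192),.07),"bR":(tB(597,487),sB(652,118),.07),"bpad":(tB(616,547),sB(672,77),.0735),"bpiv":(tB(538,230),sB(545,288),.075),
"oL":(tO(95,445),sO(340,148),.07),"oR":(tO(195,437),sO(248,105),.07),"opad":(tO(214,495),sO(258,50),.0735),"opiv":(tO(123,178),sO(190,345),.075)}
X={}
for k,(a,b,zz) in pts.items():
    X[k]=tri(a,b); print(k,np.round(X[k],4),np.round(plane("top",a,zz),4),np.round(plane("scene",b,zz),4))
for c in "bo":
    L,R,P=[(plane("top",pts[c+k][0],pts[c+k][2])+plane("scene",pts[c+k][1],pts[c+k][2]))/2 for k in("L","R","piv")]
    m=(L+R)/2; a=(P-m)[:2]; b=(L-R)[:2]
    print(c,np.linalg.norm(a),np.linalg.norm(b),np.degrees(np.arctan2(a[1],a[0])),np.degrees(np.arctan2(b[1],b[0]))-90)
E
```

```text
bL [ 0.5271 -0.1209  0.073 ] [ 0.5278 -0.1222  0.07  ] [ 0.5251 -0.1218  0.07  ]
bR [ 0.5215 -0.199   0.0732] [ 0.5223 -0.2007  0.07  ] [ 0.5195 -0.2003  0.07  ]
bpad [ 0.4942 -0.2074  0.0755] [ 0.4948 -0.2087  0.0735] [ 0.4928 -0.208   0.0735]
bpiv [ 0.64   -0.1697  0.0762] [ 0.641 -0.171  0.075] [ 0.6391 -0.1693  0.075 ]
oL [0.5268 0.2523 0.0716] [0.528  0.2511 0.07  ] [0.5249 0.2534 0.07  ]
oR [0.5322 0.2065 0.0716] [0.5331 0.2058 0.07  ] [0.5307 0.2071 0.07  ]
opad [0.5057 0.1958 0.0748] [0.5066 0.1948 0.0735] [0.5041 0.1967 0.0735]
opiv [0.6508 0.2451 0.0757] [0.6516 0.2443 0.075 ] [0.6499 0.2457 0.075 ]
b 0.11671906253161475 0.07866429199726786 -4.393646815557062 -4.0515256002320115
o 0.12257643861425639 0.046091059234391205 7.340648432302394 6.766275388855675
```

Blue grip is at about (0.580, -0.1655), yaw -4.2°. Orange pad is at about (0.506, 0.196), yaw +7°. Now travelling to above the blue shanks.

```bash
python3 -m creep '[[-1,[-0.0145,-0.0365,0],0],[-1,[-0.0145,-0.0365,0],0],[-1,[-0.0145,-0.0365,0],0],[-1,[-0.0145,-0.0365,0],0],[-1,[-0.0145,-0.0365,0],0],[-1,[-0.0145,-0.0365,0],0],[-1,[-0.0145,-0.0365,0],0],[-1,[-0.0145,-0.0365,0],0],[-1,[-0.0145,-0.0365,0],0],[-1,[-0.0145,-0.0365,0],0]]' 20
cat > d.py <<'E'
import sys,numpy as np
from station import env
from scipy.spatial.transform import Rotation as R
x,y,z,yaw=map(float,sys.argv[1:5]) # yaw deg of clamp
s=env.state();r=R.from_quat(s["orientation"]).as_matrix()
print("t",round(s["t"],2),"pos",s["tcp_pos"].round(4),"d tool",(r.T@(np.array([x,y,z])-s["tcp_pos"])).round(4),"zaxis",r[:,2].round(3))
a=np.degrees(np.arctan2(r[1,0],r[0,0]));e=(yaw+90-a+90)%180-90
print("turn",-np.radians(e).round(4),"F",s["contact_force"].round(2),"open",round(s["opening"],4),"q",s["q"].round(2))
E
python3 d.py .58 -.1655 .14 -4.2
```

```text
t: 0.93
tcp_pos: [0.463, -0.2567, 0.1993]
orientation: [0.795, -0.606, -0.004, -0.0]
contact_force: [0.3, -1.3, -0.1]
opening: 0.0921
t 0.93 pos [ 0.463  -0.2567  0.1993] d tool [-0.0565 -0.1373  0.0591] zaxis [-0.006  0.005 -1.   ]
turn 0.3419 F [ 0.34 -1.32 -0.1 ] open 0.0921 q [-0.65  0.36  1.51  0.    1.28  0.65]
```

```bash
python3 -m creep '[[-1,[-0.014,-0.034,0.01],0],[-1,[-0.014,-0.034,0.01],0],[-1,[-0.014,-0.034,0.01],0],[-1,[-0.014,-0.034,0.01],0],[-1,[0,0,0.01],0.115],[-1,[0,0,0.01],0.115],[-1,[0,0,0],0.115],[-1,[0,0,0],0]]'
python3 d.py .58 -.1655 .14 -4.2
```

```text
t: 1.6
tcp_pos: [0.5893, -0.1509, 0.1319]
orientation: [-0.679, 0.734, 0.006, -0.001]
contact_force: [0.7, -0.5, -0.9]
opening: 0.0917
t 1.6 pos [ 0.5893 -0.1509  0.1319] d tool [ 0.0152  0.0082 -0.0081] zaxis [-0.009  0.008 -1.   ]
turn -0.0058 F [ 0.71 -0.52 -0.88] open 0.0917 q [-0.38  0.56  1.38  0.    1.22  1.27]
```

```bash
python3 -m creep '[[-1,[0.015,0.008,0],0],[-1,[0,0,0],0],[-1,[0,0,0],0]]'
python3 d.py .58 -.1655 .051 -4.2
```

```text
t: 1.85
tcp_pos: [0.5794, -0.1645, 0.1305]
orientation: [-0.682, 0.731, 0.007, -0.001]
contact_force: [-1.1, 0.1, -0.1]
opening: 0.0915
t 1.85 pos [ 0.5794 -0.1645  0.1305] d tool [ 0.0016 -0.0016  0.0794] zaxis [-0.012  0.01  -1.   ]
turn 0.0042 F [-1.11  0.11 -0.14] open 0.0915 q [-0.41  0.55  1.39  0.    1.21  1.23]
```

```bash
cat > pic.py <<'E'
import sys,cv2
from station import eyes
n,o,x0,y0,x1,y1,f=sys.argv[1:8]
c=eyes.camera(n)["color"][int(y0):int(y1),int(x0):int(x1),::-1]
cv2.imwrite(f"pics/{o}.png",cv2.resize(c,None,fx=float(f),fy=float(f),interpolation=cv2.INTER_CUBIC))
E
python3 -m creep '[[-1,[0.001,-0.001,0.015],0],[-1,[0,0,0.015],0],[-1,[0,0,0],0],[-1,[0,0,0],0]]'
python3 d.py .58 -.1655 .051 -4.2
python3 pic.py scene b1 150 80 350 230 4;python3 pic.py top b1t 330 60 500 230 3.5
```

```text
t: 2.18
tcp_pos: [0.5812, -0.1656, 0.1016]
orientation: [-0.685, 0.729, 0.006, 0.0]
contact_force: [1.3, -0.3, -0.1]
opening: 0.0916
t 2.18 pos [ 0.5812 -0.1656  0.1016] d tool [0.0004 0.0008 0.0506] zaxis [-0.008  0.009 -1.   ]
turn 0.0106 F [ 1.26 -0.27 -0.13] open 0.0916 q [-0.41  0.58  1.43  0.01  1.14  1.22]
```

View pics/b1.png

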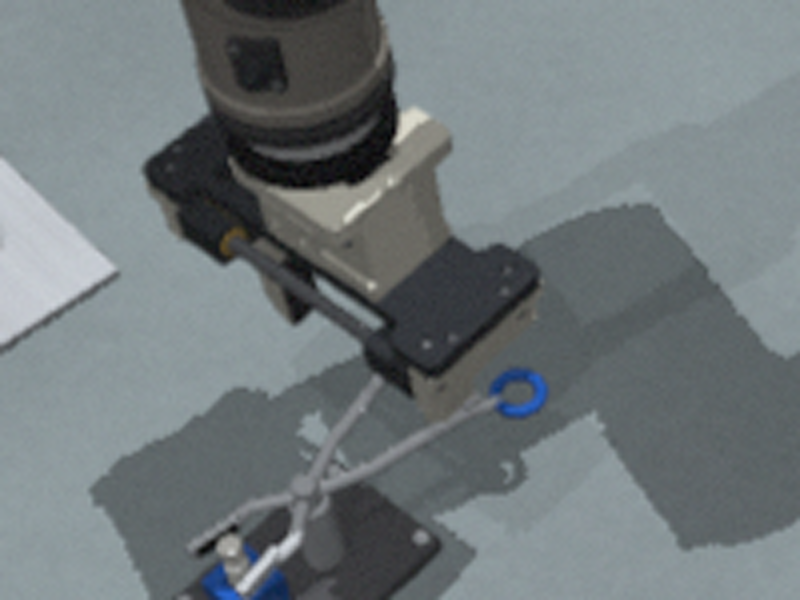

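View pics/b1t.png

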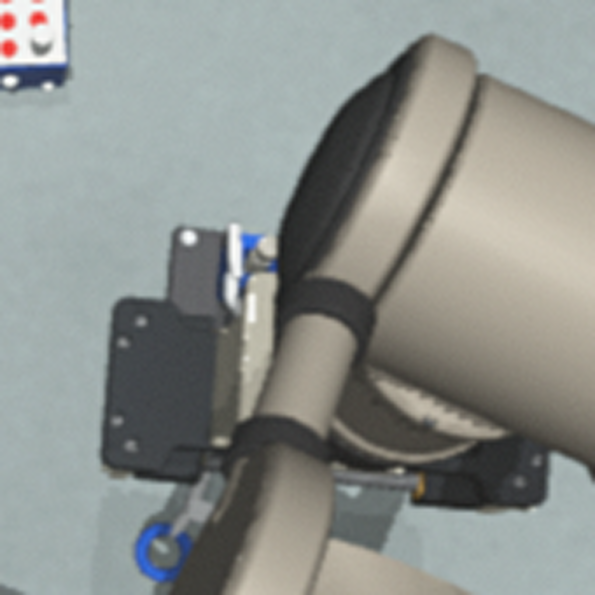

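The gripper straddles both shanks and its body is clear of the jaws and pivot, so I'm descending.

```bash
python3 -m creep '[[-1,[0,0,0.015],0],[-1,[0,0,0.015],0],[-1,[0,0,0.014],0],[-1,[0,0,0],0],[-1,[0,0,0],0]]' 12
python3 d.py .58 -.1655 .051 -4.2
```

```text
t: 2.7
tcp_pos: [0.5846, -0.1661, 0.0624]
orientation: [-0.685, 0.728, 0.001, 0.002]
contact_force: [0.6, -1.0, 0.1]
opening: 0.0914
t 2.7 pos [ 0.5846 -0.1661  0.0624] d tool [-0.0003  0.0047  0.0114] zaxis [ 0.002  0.005 -1.   ]
turn 0.0128 F [ 0.57 -0.96  0.09] open 0.0914 q [-0.41  0.63  1.47  0.01  1.05  1.22]
```

```bash
python3 -m creep '[[-1,[0,0.005,0.011],0.012],[-1,[0,0,0],0],[-1,[0,0,0],0]]' 12
python3 d.py .58 -.1655 .051 -4.2
```

```text
t: 2.95
tcp_pos: [0.5817, -0.1664, 0.0551]
orientation: [-0.681, 0.732, -0.001, 0.003]
contact_force: [0.7, -0.5, 1.9]
opening: 0.0921
t 2.95 pos [ 0.5817 -0.1664  0.0551] d tool [-0.0008  0.0018  0.0041] zaxis [ 0.006  0.003 -1.   ]
turn 0.0015 F [ 0.66 -0.45  1.87] open 0.0921 q [-0.41  0.63  1.49  0.01  1.02  1.23]
```

```bash
python3 -m creep '[[-1,[-0.001,0.002,0.005],0],[-1,[0,0,0],0],[0.2,[0,0,0],0],[0.2,[0,0,0],0],[0.2,[0,0,0],0],[0.2,[0,0,0],0]]' 12
python3 d.py .58 -.1655 .051 -4.2
```

```text
t: 3.45
tcp_pos: [0.5821, -0.1659, 0.0536]
orientation: [-0.682, 0.732, -0.004, 0.005]
contact_force: [-0.5, -0.1, 0.3]
opening: 0.0695
t 3.45 pos [ 0.5821 -0.1659  0.0536] d tool [-0.0002  0.0022  0.0026] zaxis [ 0.012  0.001 -1.   ]
turn 0.0028 F [-0.53 -0.06  0.34] open 0.0695 q [-0.41  0.63  1.49  0.01  1.01  1.23]
```

```bash
python3 -m creep '[[1,[0,0.001,0.003],0],[1,[0,0,0],0],[1,[0,0,0],0],[1,[0,0,0],0],[1,[0,0,0],0],[1,[0,0,0],0]]' 12
python3 d.py .58 -.1655 .051 -4.2
```

```text
t: 3.95
tcp_pos: [0.5819, -0.1651, 0.0519]
orientation: [-0.682, 0.732, -0.004, 0.006]
contact_force: [0.5, -0.1, -0.3]
opening: 0.0296
t 3.95 pos [ 0.5819 -0.1651  0.0519] d tool [0.0005 0.0019 0.0009] zaxis [ 0.014  0.001 -1.   ]
turn 0.0027 F [ 0.49 -0.06 -0.29] open 0.0296 q [-0.41  0.63  1.5   0.01  1.    1.23]
```

```bash
python3 -m creep '[[1,[0,0,0],0],[1,[0,0,0],0],[1,[0,0,0],0],[1,[0,0,0],0],[1,[0,0,0],0],[1,[0,0,0],0]]' 18
python3 d.py .58 -.1655 .051 -4.2; python3 pic.py scene b2 150 80 350 230 4
```

```text
t: 4.45
tcp_pos: [0.5816, -0.1654, 0.0513]
orientation: [-0.682, 0.732, -0.004, 0.005]
contact_force: [0.1, -0.4, 0.2]
opening: 0.0008
t 4.45 pos [ 0.5816 -0.1654  0.0513] d tool [0.0003 0.0016 0.0003] zaxis [ 0.013  0.001 -1.   ]
turn 0.0028 F [ 0.08 -0.35  0.2 ] open 0.0008 q [-0.41  0.63  1.5   0.01  1.    1.23]
```

View pics/b2.png

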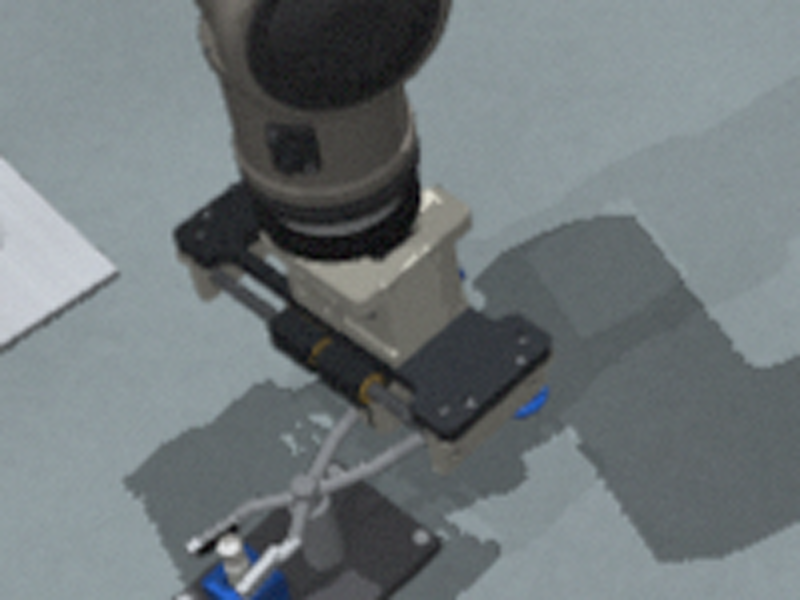

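The gripper reads nearly shut (0.8 mm), yet the shanks still look spread. The fingers may have missed them, so I'll project the TCP into the image and look again.

Run:
```python
from h import *
from station import env,eyes
s=env.state()
from scipy.spatial.transform import Rotation as R
r=R.from_quat(s["orientation"]).as_matrix();p=s["tcp_pos"]
out=[]
for n,(x0,y0) in (("scene",(170,80)),("top",(330,80))):
    im=np.ascontiguousarray(eyes.camera(n)["color"][:,:,::-1]);cv2.imwrite(f"pics/raw_{n}3.png",im)
    f=3 if n=="scene" else 3
    w,h=(130,190)
    z=cv2.resize(im[y0:y0+h,x0:x0+w],None,fx=f,fy=f,interpolation=cv2.INTER_CUBIC)
    def d(X,col):
        u=((proj(n,X)-[x0,y0]+.5)*f-.5).astype(int); cv2.circle(z,tuple(int(v) for v in u),4,col,1); print(n,u)
    d(p,(0,0,255)); d(p-r[:,2]*.0188,(0,255,0)); d(p-r[:,2]*.066,(255,0,255))
    d(np.array([.58,-.1655,.07]),(0,255,255))
    out.append(z)
cv2.imwrite("pics/ov3.png",cv2.hconcat(out))
```

```text
scene [232 332]
scene [229 316]
scene [220 275]
scene [230 315]
top [205 331]
top [211 328]
top [228 318]
top [211 330]
```

View pics/ov3.png

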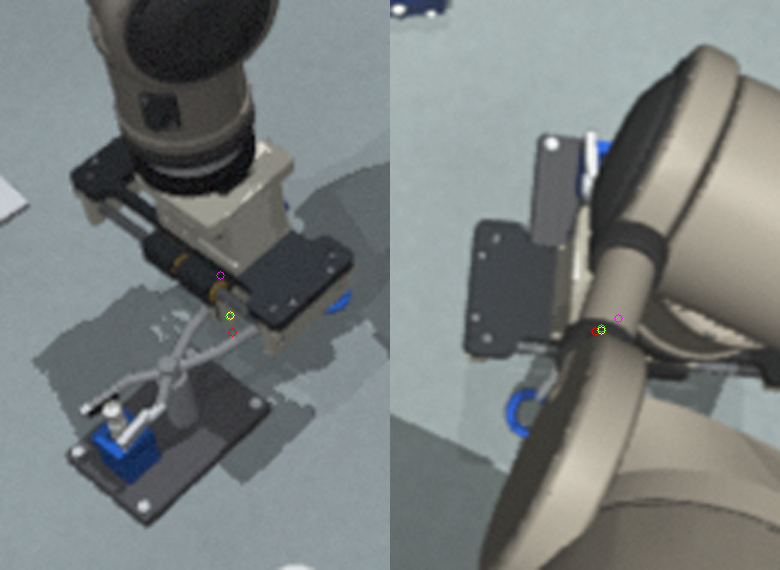

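Run:
```python
import cv2
t=cv2.imread("pics/raw_scene3.png")
cv2.imwrite("pics/z3.png",cv2.resize(t[150:210,200:280],None,fx=10,fy=10,interpolation=cv2.INTER_CUBIC))
```

```text
(no output)
```

View pics/z3.png

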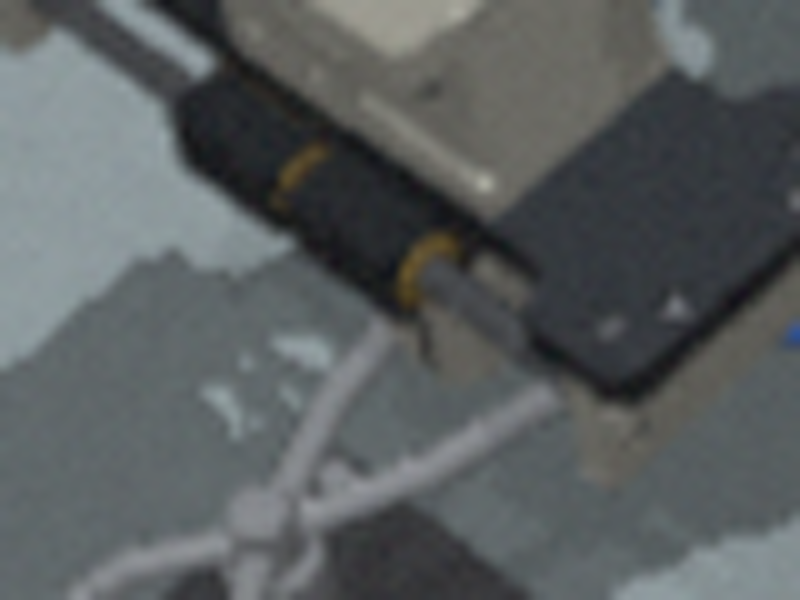

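The shut fingertips sit between the shanks at pixel (245,187). The reported TCP would put their near edge about 6 rows lower, so the real tips seem to be some 20 mm higher than reported, and they passed over the shanks. I'll lift and check this against a clear background.

```bash
python3 -m creep '[[1,[0,0,-0.03],0],[1,[0,0,-0.03],0],[1,[0,0,-0.02],0],[1,[0,0,0],0],[1,[0,0,0],0]]'
cat > ov.py <<'E'
import sys
from h import *
from station import env,eyes
from scipy.spatial.transform import Rotation as R
o=sys.argv[1];n=sys.argv[2]
s=env.state();r=R.from_quat(s["orientation"]).as_matrix();p=s["tcp_pos"]
im=np.ascontiguousarray(eyes.camera(n)["color"][:,:,::-1]);cv2.imwrite(f"pics/raw_{o}.png",im)
c=proj(n,p).astype(int);f=8;x0=max(c[0]-50,0);y0=max(c[1]-45,0)
z=cv2.resize(im[y0:y0+70,x0:x0+100],None,fx=f,fy=f,interpolation=cv2.INTER_CUBIC)
def d(X,col):
    u=((proj(n,X)-[x0,y0]+.5)*f-.5).astype(int); cv2.circle(z,tuple(int(v) for v in u),4,col,2)
w=s["opening"]/2
for dx in (-w,w):
    for dy in (-.0095,.0095): d(p+r[:,0]*dx+r[:,1]*dy,(0,0,255))
d(p-r[:,2]*.0188,(0,255,0))
cv2.imwrite(f"pics/{o}.png",z)
E
python3 ov.py ov4 scene; python3 d.py .58 -.1655 .05 -4.2
```

```text
t: 5.02
tcp_pos: [0.5793, -0.165, 0.1324]
orientation: [-0.682, 0.732, -0.002, 0.004]
contact_force: [-0.3, -0.2, -0.6]
opening: 0.0004
t 5.07 pos [ 0.5795 -0.1651  0.1324] d tool [0.0007 0.0002 0.0824] zaxis [ 0.009  0.003 -1.   ]
turn 0.0027 F [ 0.98 -0.36  0.74] open 0.0006 q [-0.41  0.54  1.41  0.01  1.18  1.23]
```

View pics/ov4.png

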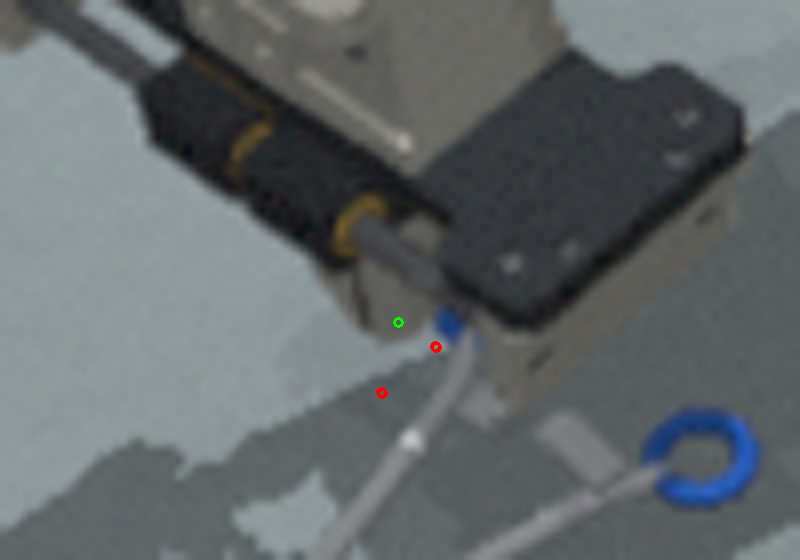

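```bash
python3 -m creep '[[-1,[0,0,0],0],[-1,[0,0,0],0],[-1,[0,0,0],0],[-1,[0,0,0],0],[-1,[0,0,0],0],[-1,[0,0,0],0],[-1,[0,0,0],0],[-1,[0,0,0],0]]'
python3 ov.py ov5 scene;python3 ov.py ov5t top; python3 d.py .58 -.1655 .05 -4.2
```

```text
t: 5.73
tcp_pos: [0.5766, -0.1639, 0.1259]
orientation: [-0.682, 0.732, 0.003, 0.002]
contact_force: [-0.4, 0.6, -0.2]
opening: 0.0487
t 5.83 pos [ 0.5767 -0.1639  0.126 ] d tool [ 0.0019 -0.0035  0.076 ] zaxis [-0.     0.007 -1.   ]
turn 0.0026 F [-0.13 -0.3   0.03] open 0.0574 q [-0.41  0.55  1.42  0.01  1.18  1.23]
```

View pics/ov5.png

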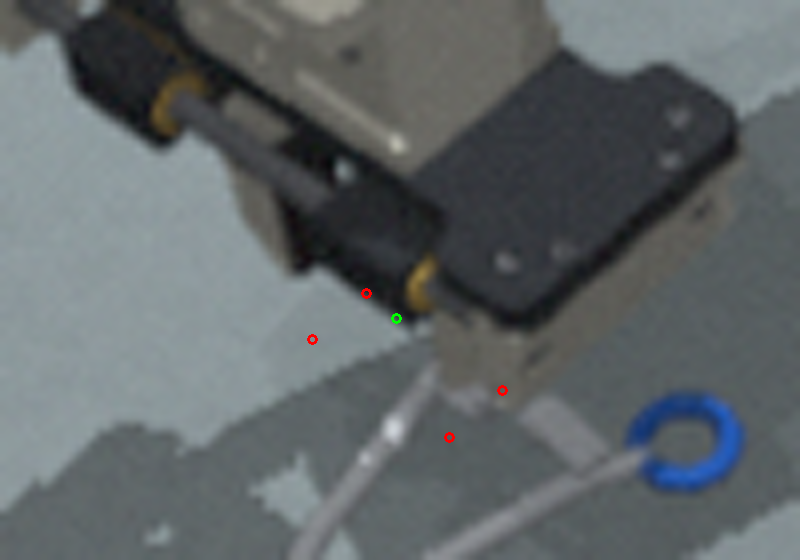

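View pics/ov5t.png

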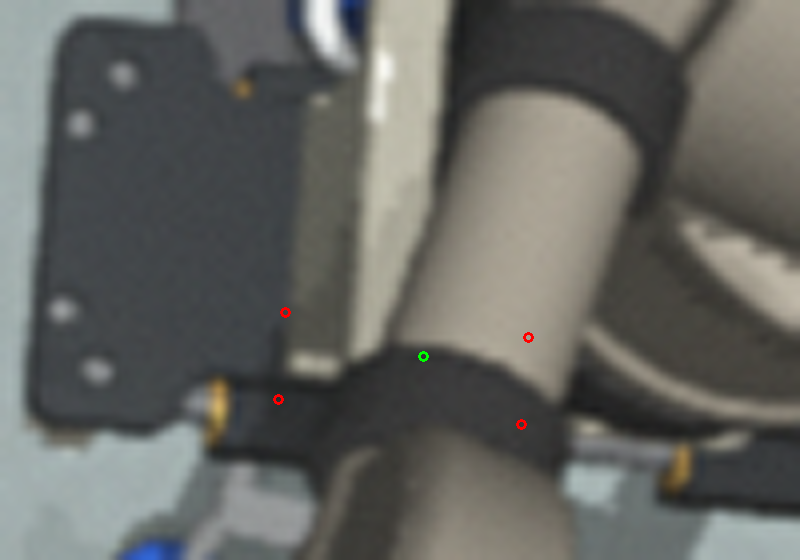

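Run:
```python
from h import *
from station import env
from scipy.spatial.transform import Rotation as R
s=env.state();r=R.from_quat(s["orientation"]).as_matrix();p=s["tcp_pos"]
for n in("scene","top"):
    c=C[n];print(n,"cam at",(-c["extrinsics"][:3,:3].T@c["extrinsics"][:3,3]).round(3))
out=[]
for n,o in(("scene","ov5"),("top","ov5t")):
    im=cv2.imread(f"pics/raw_{o}.png");c=proj(n,p).astype(int);x0,y0=c[0]-65,c[1]-65;f=3
    z=cv2.resize(im[y0:y0+130,x0:x0+130],None,fx=f,fy=f)
    for h,col in((.066,(255,0,255)),(.10,(0,255,255))):
        q=[((proj(n,p+r@[a*.095,b*.0375,-h])-[x0,y0]+.5)*f).astype(int) for a,b in((1,1),(1,-1),(-1,-1),(-1,1))]
        cv2.polylines(z,[np.array(q)],True,col,1)
    out.append(z)
cv2.imwrite("pics/body.png",cv2.hconcat(out))
```

```text
scene cam at [0.957 0.309 0.891]
top cam at [ 0.476 -0.005  0.847]
```

View pics/body.png

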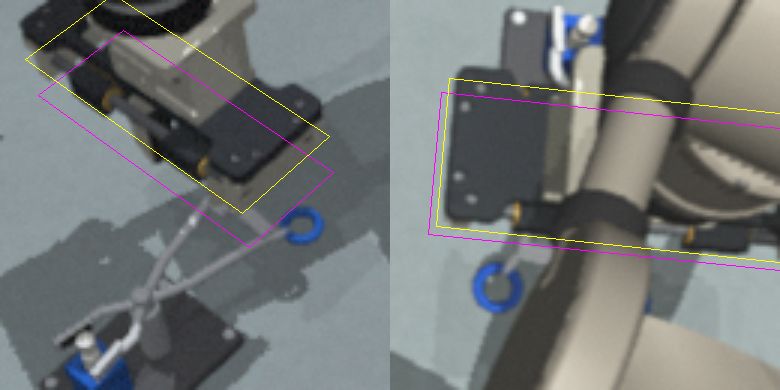

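Run:
```python
from h import *
from station import env
from scipy.spatial.transform import Rotation as R
s=env.state();r=R.from_quat(s["orientation"]).as_matrix();p=s["tcp_pos"]
cs=proj("scene",p).astype(int)-65;ct=proj("top",p).astype(int)-65
for a,b in(((452,68),(221,183)),((446,220),(324,100))):
    X=tri((np.array(a)-[390,0])/3+ct-.3,np.array(b)/3+cs-.3); print(X.round(4),"tool",(r.T@(X-p)).round(4))
```

```text
[ 0.6229 -0.0759  0.2533] tool [-0.0919 -0.0398 -0.1267]
[ 0.5456 -0.0687  0.2581] tool [-0.0936  0.0379 -0.1314]
```

Triangulating the gripper plate corners gives correct x/y, but z about 20–25 mm higher than the reported TCP implies. So the reported TCP reads ~22 mm too low. I'll descend to a reported z of ~0.029, which is still safe if this is wrong, and watch the force.

```bash
python3 -m creep '[[-1,[0.002,-0.003,0],0],[-1,[0,0,0],0],[-1,[0,0,0],0],[-1,[0,0,0],0],[-1,[0,0,0.015],0],[-1,[0,0,0.018],0],[-1,[0,0,0.015],0],[-1,[0,0,0],0]]' 12
python3 d.py .58 -.1655 .029 -4.2
```

```text
t: 6.5
tcp_pos: [0.5815, -0.1668, 0.0785]
orientation: [-0.682, 0.732, 0.0, 0.003]
contact_force: [-0.5, 0.2, -0.5]
opening: 0.092
t 6.5 pos [ 0.5815 -0.1668  0.0785] d tool [-0.0009  0.0017  0.0495] zaxis [ 0.005  0.005 -1.   ]
turn 0.0025 F [-0.51  0.25 -0.51] open 0.092 q [-0.41  0.6   1.46  0.01  1.07  1.23]
```

```bash
python3 -m creep '[[-1,[-0.001,0.002,0.015],0],[-1,[0,0,0.015],0],[-1,[0,0,0.012],0],[-1,[0,0,0],0],[-1,[0,0,0],0]]' 12
python3 d.py .58 -.1655 .029 -4.2
```

```text
t: 6.92
tcp_pos: [0.5812, -0.166, 0.0383]
orientation: [-0.682, 0.732, -0.001, 0.004]
contact_force: [0.3, 0.3, 0.1]
opening: 0.0916
t 6.92 pos [ 0.5812 -0.166   0.0383] d tool [-0.0004  0.0013  0.0093] zaxis [ 0.007  0.004 -1.   ]
turn 0.0026 F [0.31 0.32 0.08] open 0.0916 q [-0.41  0.65  1.5   0.01  0.98  1.23]
```

```bash
python3 -m creep '[[-1,[0,0.001,0.010],0],[-1,[0,0,0],0],[0.1,[0,0,0],0],[0.1,[0,0,0],0],[0.1,[0,0,0],0],[0.1,[0,0,0],0]]' 12
python3 d.py .58 -.1655 .029 -4.2; python3 pic.py scene b6 200 100 300 230 4.5
```

```text
t: 7.42
tcp_pos: [0.5824, -0.1668, 0.0316]
orientation: [-0.682, 0.732, -0.004, 0.005]
contact_force: [1.5, -0.8, 0.4]
opening: 0.0698
t 7.42 pos [ 0.5824 -0.1668  0.0316] d tool [-0.0012  0.0026  0.0025] zaxis [ 0.013  0.001 -1.   ]
turn 0.0027 F [ 1.46 -0.84  0.4 ] open 0.0698 q [-0.41  0.66  1.51  0.01  0.96  1.23]
```

View pics/b6.png

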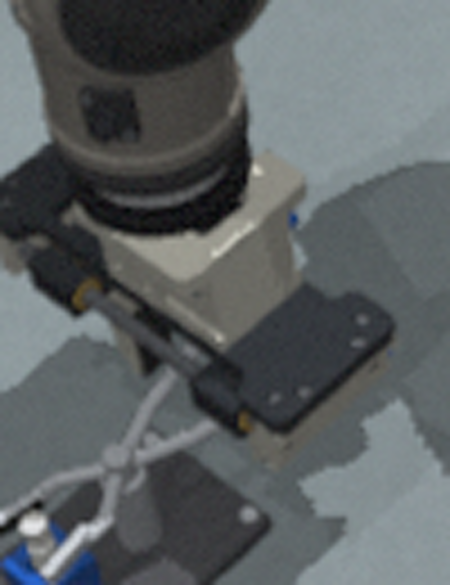

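The left fingertip now reaches down beside the shank at about (145,372). Closing.

```bash
python3 -m creep '[[1,[-0.001,0.002,0.002],0],[1,[0,0,0],0],[1,[0,0,0],0],[1,[0,0,0],0]]' 12
python3 d.py .58 -.1655 .029 -4.2
```

```text
t: 7.8
tcp_pos: [0.5788, -0.1647, 0.0295]
orientation: [-0.682, 0.731, -0.002, 0.004]
contact_force: [-4.9, -0.6, 4.1]
opening: 0.0394
t 7.8 pos [ 0.5788 -0.1647  0.0295] d tool [ 0.0007 -0.0013  0.0005] zaxis [ 0.01   0.003 -1.   ]
turn 0.0032 F [-4.89 -0.57  4.09] open 0.0394 q [-0.41  0.65  1.52  0.01  0.96  1.23]
```

```bash
python3 -m creep '[[1,[0,0,0],0],[1,[0,0,0],0],[1,[0,0,0],0],[1,[0,0,0],0]]' 12
python3 d.py .58 -.1655 .029 -4.2; python3 pic.py scene b7 200 100 300 230 4.5
```

```text
t: 8.13
tcp_pos: [0.5785, -0.1647, 0.0296]
orientation: [-0.682, 0.732, -0.002, 0.004]
contact_force: [-1.3, 1.2, 1.5]
opening: 0.0374
t 8.13 pos [ 0.5785 -0.1647  0.0296] d tool [ 0.0006 -0.0016  0.0006] zaxis [ 0.009  0.003 -1.   ]
turn 0.003 F [-1.25  1.2   1.48] open 0.0374 q [-0.41  0.65  1.52  0.01  0.96  1.23]
```

View pics/b7.png

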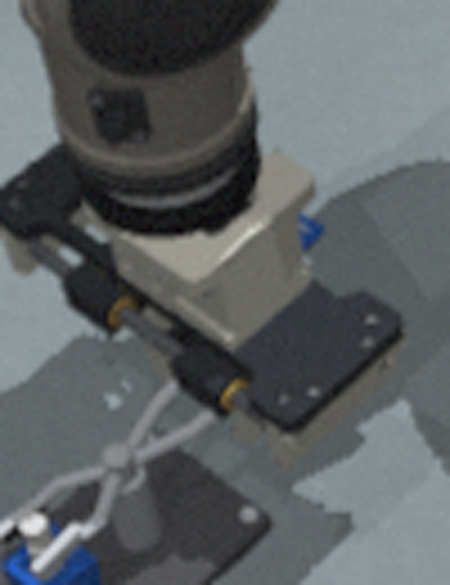

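Contact made: the opening stopped at 37 mm and the shanks are being squeezed. Ring closing needs a bit more force, so I'm raising the grip.

```bash
python3 -m creep '[[1,[0,0,0],0],[1,[0,0,0],0],[1,[0,0,0],0],[1,[0,0,0],0],[1,[0,0,0],0]]' 20
python3 d.py .58 -.1655 .029 -4.2
```

```text
t: 8.6
tcp_pos: [0.5778, -0.1646, 0.0287]
orientation: [-0.682, 0.732, -0.001, 0.004]
contact_force: [-1.4, 0.1, 1.0]
opening: 0.0277
t 8.6 pos [ 0.5778 -0.1646  0.0287] d tool [ 0.0007 -0.0022 -0.0002] zaxis [ 0.007  0.003 -1.   ]
turn 0.003 F [-1.43  0.06  0.95] open 0.0277 q [-0.41  0.66  1.52  0.01  0.96  1.23]
```

```bash
python3 -m creep '[[1,[0,0,0],0],[1,[0,0,0],0],[1,[0,0,0],0],[1,[0,0,0],0],[1,[0,0,0],0]]' 25
python3 d.py .58 -.1655 .029 -4.2; python3 pic.py scene b8 200 100 300 230 4.5
```

```text
t: 9.02
tcp_pos: [0.5778, -0.1646, 0.0288]
orientation: [-0.682, 0.731, -0.001, 0.004]
contact_force: [-2.5, 0.4, 0.5]
opening: 0.0272
t 9.02 pos [ 0.5778 -0.1646  0.0288] d tool [ 0.0007 -0.0023 -0.0002] zaxis [ 0.007  0.003 -1.   ]
turn 0.0031 F [-2.49  0.39  0.55] open 0.0272 q [-0.41  0.66  1.52  0.01  0.96  1.23]
```

View pics/b8.png

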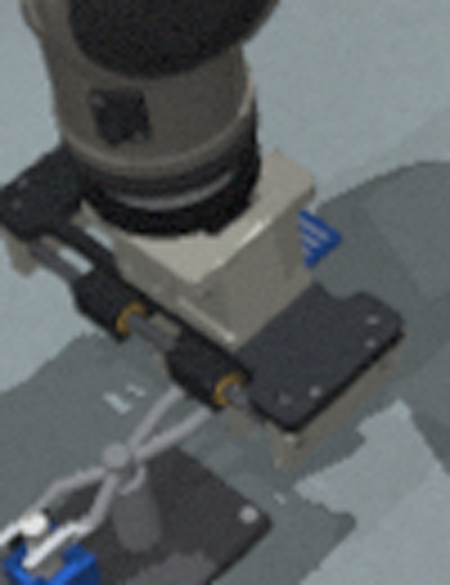

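The opening settled at 27 mm, which is the stop, and the jaws have closed on the vial. Letting go now.

```bash
python3 -m creep '[[0,[0,0,0],0],[0,[0,0,0],0],[0,[0,0,0],0],[-1,[0,0,0],0],[-1,[0,0,0],0],[-1,[0,0,0],0],[-1,[0,0,0],0],[-1,[0,0,0],0],[-1,[0,0,0],0]]'
python3 d.py .58 -.1655 .029 -4.2; python3 pic.py scene b9 200 100 300 230 4.5
```

```text
t: 9.82
tcp_pos: [0.5808, -0.1658, 0.0299]
orientation: [-0.682, 0.732, -0.005, 0.005]
contact_force: [-1.3, 0.4, -0.5]
opening: 0.081
t 9.82 pos [ 0.5808 -0.1658  0.0299] d tool [-0.0003  0.0008  0.0009] zaxis [ 0.014  0.001 -1.   ]
turn 0.0028 F [-1.27  0.38 -0.54] open 0.081 q [-0.41  0.66  1.52  0.01  0.95  1.23]
```

View pics/b9.png

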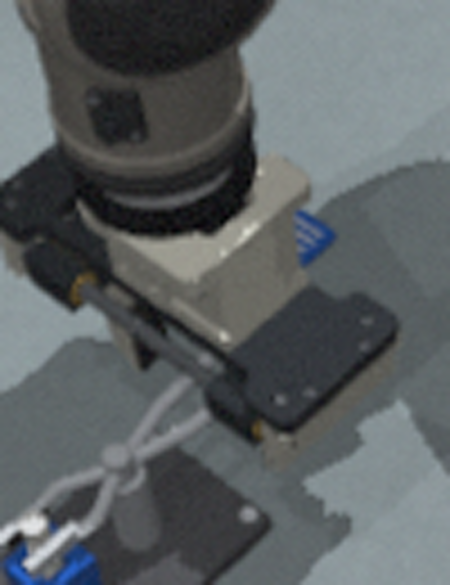

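The clamp stayed narrow after release: shanks close together, jaws on the vial. Lifting straight up, then checking the lock.

```bash
python3 -m creep '[[-1,[0,0,-0.02],0],[-1,[0,0,-0.03],0],[-1,[0,0,-0.03],0],[-1,[0,0,-0.03],0],[-1,[0,0,-0.02],0],[1,[-0.03,0,0],0],[1,[-0.035,0.005,0],0],[1,[-0.035,0.005,0],0],[1,[-0.035,0.005,0],0],[1,[-0.035,0.005,0],0]]'
python3 d.py .504 .194 .12 7.0; python3 pic.py top b10 330 80 480 260 3.3
```

```text
t: 10.7
tcp_pos: [0.5716, 0.0032, 0.1661]
orientation: [-0.677, 0.736, -0.006, 0.005]
contact_force: [0.5, 0.3, 0.5]
opening: 0.0632
t 10.7 pos [0.5716 0.0032 0.1661] d tool [-0.1846  0.0839  0.0449] zaxis [ 0.016 -0.001 -1.   ]
turn -0.205 F [0.49 0.31 0.46] open 0.0632 q [-0.13  0.45  1.47  0.    1.21  1.52]
```

View pics/b10.png

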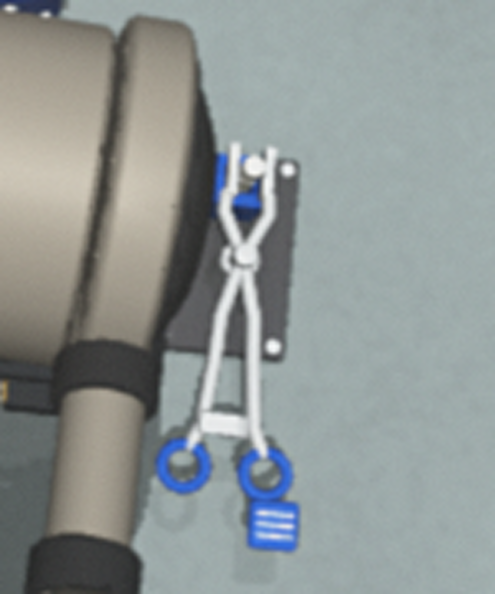

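The blue clamp is locked: ratchet bars overlap at (225,425), rings at (184,465) and (264,472). On to the orange pad.

```bash
python3 -m creep '[[1,[-0.035,0.016,0.005],0],[1,[-0.035,0.016,0.005],0],[1,[-0.035,0.016,0.005],0],[1,[-0.035,0.016,0.005],0],[1,[-0.02,0.01,0.005],0],[1,[0,0,0],-0.1],[1,[0,0,0],-0.1],[1,[0,0,0],0],[1,[0,0,0],0]]' 20
python3 d.py .504 .194 .10 7.0
```

```text
t: 11.5
tcp_pos: [0.5072, 0.1812, 0.1403]
orientation: [0.753, -0.658, 0.005, -0.007]
contact_force: [0.1, -0.4, -0.3]
opening: 0.0015
t 11.5 pos [0.5072 0.1812 0.1403] d tool [-0.0131  0.0021  0.0403] zaxis [ 0.017  0.003 -1.   ]
turn 0.0113 F [ 0.08 -0.38 -0.32] open 0.0015 q [ 0.2   0.42  1.6  -0.    1.11  1.64]
```

```bash
python3 -m creep '[[1,[-0.013,0.002,0.015],0.011],[1,[0,0,0.015],0],[1,[0,0,0.012],0],[1,[0,0,0],0],[1,[0,0,0],0]]' 20
python3 d.py .504 .194 .052 7.0; python3 ov.py o1 scene; python3 pic.py top o1t 150 100 260 250 4
```

```text
t: 11.92
tcp_pos: [0.5066, 0.1922, 0.0984]
orientation: [0.743, -0.669, 0.007, -0.008]
contact_force: [-0.4, -0.5, 0.2]
opening: 0.0003
t 11.92 pos [0.5066 0.1922 0.0984] d tool [-0.002   0.0034  0.0463] zaxis [ 0.021  0.003 -1.   ]
turn -0.0178 F [-0.39 -0.5   0.21] open 0.0003 q [ 0.22  0.47  1.65 -0.    1.01  1.69]
```

View pics/o1.png

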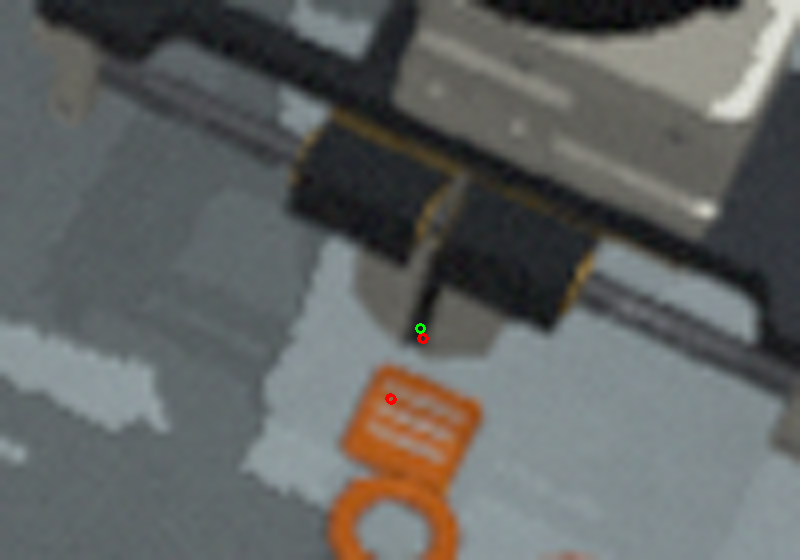

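View pics/o1t.png

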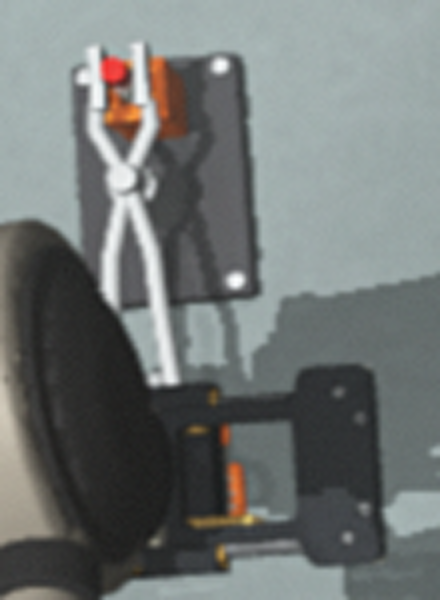

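Run:
```python
from h import *
from station import env
from scipy.spatial.transform import Rotation as R
s=env.state();r=R.from_quat(s["orientation"]).as_matrix();p=s["tcp_pos"]
c=proj("scene",p).astype(int);x0,y0=c[0]-50,c[1]-45
n=r[:,1]*np.sign(r[0,1])*.0095
for uv in((410,345),(418,352)):
    q=(np.array(uv)+.5)/8-.5+[x0,y0]
    for dz in(.018,.022,.026):
        X=plane("scene",q,p[2]+dz); print(uv,dz,(X-n-p).round(4))
```

```text
(410, 345) 0.018 [-0.005  -0.0009  0.0178]
(410, 345) 0.022 [-0.0027 -0.0003  0.0218]
(410, 345) 0.026 [-0.0003  0.0003  0.0258]
(418, 352) 0.018 [-0.0044  0.0015  0.0178]
(418, 352) 0.022 [-0.0021  0.0021  0.0218]
(418, 352) 0.026 [0.0002 0.0027 0.0258]
```

The x/y agreement is good, and z reads ~22–26 mm low. Contact should come at a reported z of about 0.05.

```bash
python3 -m creep '[[1,[-0.002,0.001,0.012],-0.015],[1,[0,0,0.012],0],[1,[0,0,0.010],0],[1,[0,0,0],0],[1,[0,0,0],0]]' 20
python3 d.py .505 .194 .05 7.0
```

```text
t: 12.43
tcp_pos: [0.5099, 0.1938, 0.068]
orientation: [0.747, -0.665, 0.009, -0.012]
contact_force: [0.4, 0.5, 0.4]
opening: 0.0006
t 12.43 pos [0.5099 0.1938 0.068 ] d tool [-0.0007  0.0054  0.0178] zaxis [ 0.03   0.005 -1.   ]
turn -0.0063 F [0.44 0.53 0.43] open 0.0006 q [ 0.22  0.51  1.68 -0.    0.93  1.68]
```

```bash
python3 -m creep '[[1,[0,0.005,0.008],0],[1,[0,0,0.004],0],[1,[0,0.001,0],0],[1,[0,0,0],0]]' 20
python3 d.py .505 .194 .045 7.0;python3 ov.py o2 scene
```

```text
t: 12.77
tcp_pos: [0.5046, 0.1931, 0.0563]
orientation: [0.746, -0.665, 0.01, -0.013]
contact_force: [-0.5, -0.0, 0.3]
opening: 0.0005
t 12.77 pos [0.5046 0.1931 0.0563] d tool [-0.0008 -0.0001  0.0113] zaxis [ 0.032  0.006 -0.999]
turn -0.0072 F [-0.48 -0.03  0.31] open 0.0005 q [ 0.22  0.52  1.7  -0.    0.89  1.68]
```

View pics/o2.png

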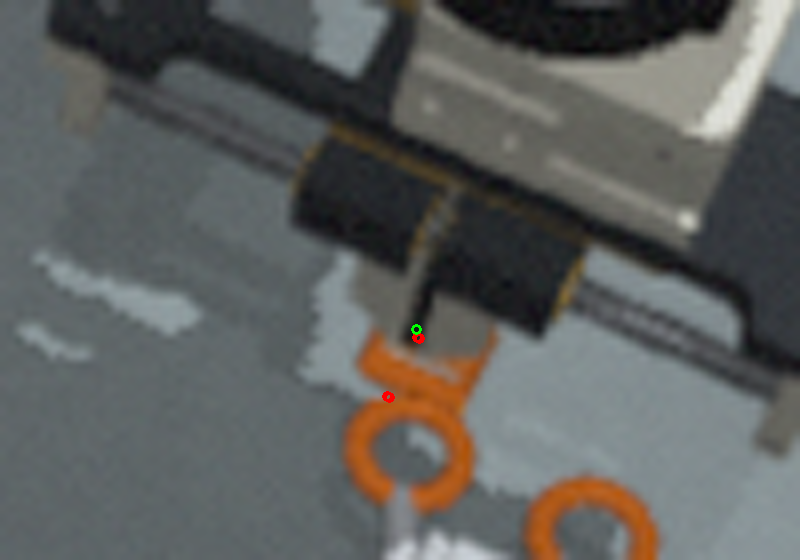

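The shut fingertips are over the pad, clear of the left ring (590,530). Pressing in small steps.

```bash
python3 -m creep '[[1,[0,0,0.006],0],[1,[0,0.001,0],0],[1,[0,0.001,0],0]]' 20
python3 d.py .505 .194 .038 7.0
```

```text
t: 13.07
tcp_pos: [0.5042, 0.1932, 0.0506]
orientation: [0.746, -0.665, 0.011, -0.014]
contact_force: [0.7, -0.1, 0.7]
opening: 0.0007
t 13.07 pos [0.5042 0.1932 0.0506] d tool [-0.0006 -0.0004  0.0127] zaxis [ 0.035  0.006 -0.999]
turn -0.0072 F [ 0.73 -0.08  0.73] open 0.0007 q [ 0.23  0.52  1.71 -0.    0.87  1.68]
```

```bash
python3 -m creep '[[1,[0,0,0.005],0],[1,[0,0.001,0],0],[1,[0,0.001,0],0]]' 20
python3 d.py .505 .194 .038 7.0
```

```text
t: 13.32
tcp_pos: [0.5029, 0.1931, 0.0456]
orientation: [0.746, -0.665, 0.012, -0.015]
contact_force: [1.2, -0.1, 1.0]
opening: 0.0005
t 13.32 pos [0.5029 0.1931 0.0456] d tool [-0.0006 -0.0019  0.0077] zaxis [ 0.037  0.007 -0.999]
turn -0.0071 F [ 1.2  -0.13  0.99] open 0.0005 q [ 0.23  0.53  1.72 -0.    0.85  1.68]
```

```bash
python3 -m creep '[[1,[0,-0.001,0.005],0],[1,[0,0,0.001],0],[1,[0,0,0],0]]' 20
python3 d.py .505 .194 .038 7.0; python3 ov.py o3 scene
```

```text
t: 13.57
tcp_pos: [0.5041, 0.1931, 0.0394]
orientation: [0.746, -0.665, 0.012, -0.015]
contact_force: [0.0, -1.2, 2.1]
opening: 0.0006
t 13.57 pos [0.5041 0.1931 0.0394] d tool [-0.0008 -0.001   0.0015] zaxis [ 0.037  0.006 -0.999]
turn -0.007 F [ 0.   -1.22  2.06] open 0.0006 q [ 0.23  0.54  1.73 -0.    0.84  1.68]
```

View pics/o3.png

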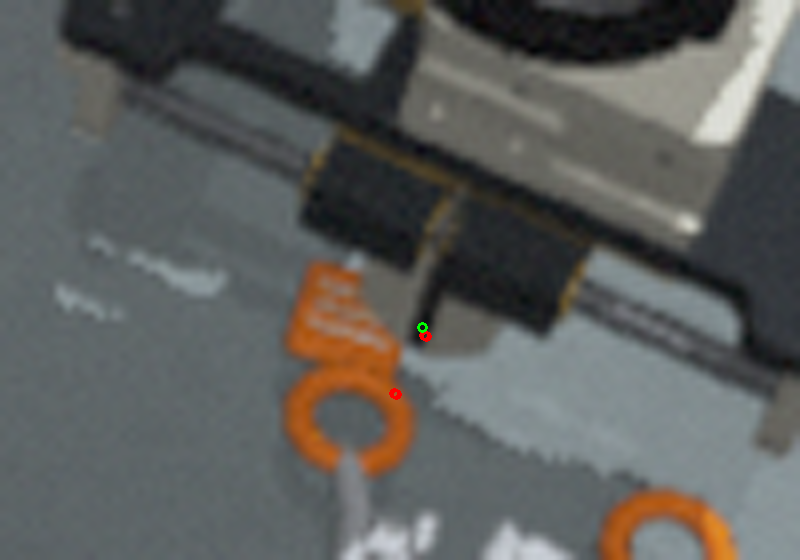

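The teeth parted: the rings have spread from (408,450)/(590,530) to (348,415)/(665,545). Lifting straight up, then moving clear.

```bash
python3 -m creep '[[1,[0,0,-0.01],0],[1,[0,0,-0.015],0],[1,[0,0,-0.025],0],[1,[0,0,-0.03],0],[1,[0,0,-0.03],0],[1,[0.03,0,-0.01],0],[1,[0.037,0,0],0],[1,[0.037,0,0],0],[1,[0.03,0,0],0],[1,[0,0,0],0]]'
python3 -m creep '[[1,[0.03,0.02,0],0],[1,[0.03,0.02,0],0],[1,[0,0.03,0],0],[1,[0,0,0],0],[1,[0,0,0],0],[1,[0,0,0],0]]'
python3 pic.py top f1 140 80 460 260 2.5;python3 pic.py scene f2 160 100 480 400 2
```

```text
t: 14.45
tcp_pos: [0.5135, 0.0569, 0.17]
orientation: [0.749, -0.662, 0.012, -0.015]
contact_force: [-0.3, 0.2, 0.1]
opening: 0.0002
t: 14.95
tcp_pos: [0.4479, -0.0127, 0.1692]
orientation: [0.748, -0.664, 0.011, -0.015]
contact_force: [0.3, 0.2, -0.0]
opening: 0.0006
```

View pics/f1.png

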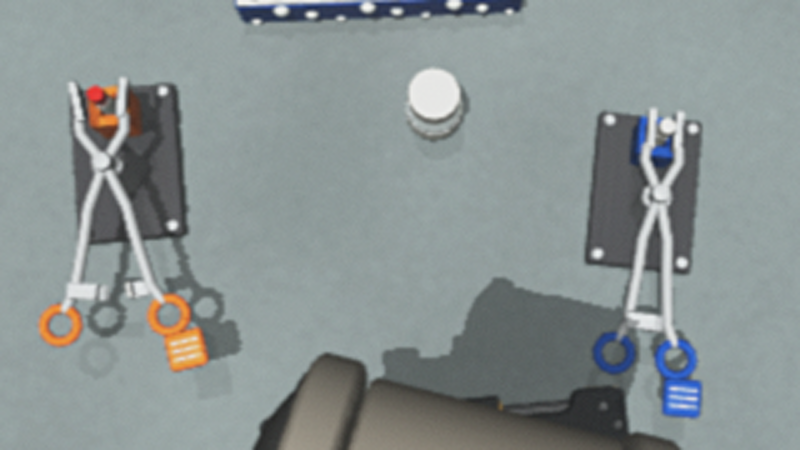

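View pics/f2.png

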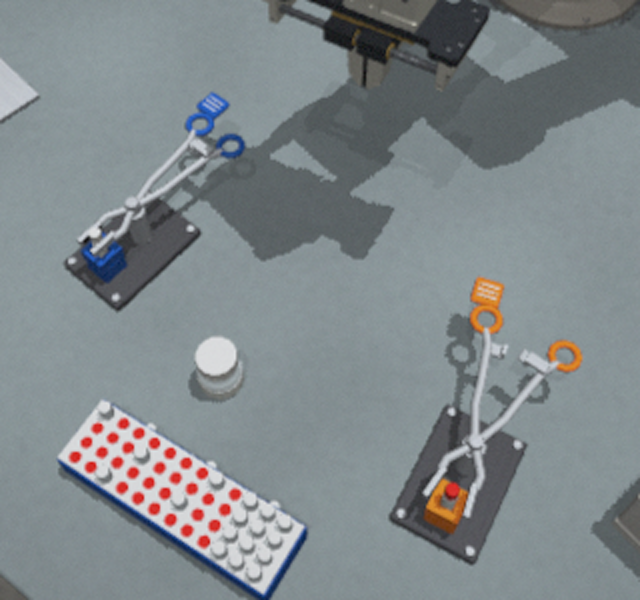

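Both views show the blue clamp locked (rings at (614,352) and (676,358), ratchet overlapped) and the orange one wide open (rings at (60,325) and (169,314), ~44 px apart, like the blue one at its start). The arm is clear of everything.

```bash
python3 -c "
from station import env
print(env.state()['qvel'].round(3)); print(env.finish_job())"
```

```text
[ 0.006  0.012 -0.006 -0.001 -0.005 -0.004]
the job is handed in; nothing more can be done
None
```

The job is done and handed in at about 15 s of the 42 s limit. The blue clamp is locked round its vial, and the orange clamp is released and wide open.

- **Blue clamp:** I squeezed the shanks at the grip point until they stopped at a 27 mm opening, let go and lifted clear. The later pictures show the ratchet bars still overlapped and the jaws closed on the vial.
- **Orange clamp:** I pressed the thumb pad straight down with shut fingers until the teeth parted, at about 2 N by the last reading. The handles then sprang open. In the last top view its rings are about 44 px apart, against about 42 px for the blue clamp when it started fully open.
- **Last checks:** The final pictures show both clamps in these states with the arm well clear of them. The wrist force readings I took peaked at about 6 N, and nothing was knocked over.

**What failed or disagreed:**
- **Missed squeeze:** The first squeeze passed over the blue shanks without touching them. The cameras showed the fingertips 20–25 mm higher than the reported TCP height implied. I went lower on that evidence and the second squeeze worked.
- **Handle angles:** I judged them from the pictures and the finger opening, not from a direct joint reading.

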